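Set the extractor's detent dial and start it

TASK

Using the fingertips only, rest them on the flat top of the big knurled dial on the grey control box and turn it clockwise (seen from above) by friction, click by click, until its pointer line clicks into the detent at the double mark. Only then press the start button on the box fully down and let it go. Grasp or lift nothing, and leave the loose things around the box alone.

Things in the scene. Friction and masses are not known exactly. Their poses are not given: they have to be found in the camera images.
- control_box: grey control box fixed to the table, 150 mm (its x) by 240 mm (its y), top 45 mm above the table; origin at the centre of its underside; x points from its front to its back (away from the robot), y to its left, z up. On top: the dial on the left, the button on the right.
- dial_top (a point): point on the dial's upright axis (box x = 0, y = +50 mm) at the height of its flat top, 65 mm above the table, dial not pressed; fixed to the box. The dial: black disc 95 mm across, 13 mm thick, underside 7 mm above the box top. It is sprung: a press sinks it by up to 6 mm (4 N to begin, 1 N more per mm, then a hard stop) and it turns as well when pressed.
- pointer_tip (a point): outer end of the white pointer line inlaid in the dial's top, 42 mm from the dial's axis; turns with the dial. Fingertips pressed on the flat top with 5 to 8 N about 35 mm from the axis turn the dial by friction; a detent takes about 1 N along the top there.
- double_mark (a point): centre of the double mark, the only pair of parallel white ribs (each 13 x 3 x 2 mm, 8 mm apart) among the single ribs round the dial; on the box top at the front of the dial, 60 mm from its axis. Fixed.
- dial (a joint): angle of the dial, rad, growing clockwise seen from above; 0 with the pointer at the double mark. Detents every 0.524 rad (30 degrees), one at each mark, -1.571 to +1.047; let go between two, it snaps into the nearer. Starts one or two clicks short of the double mark (-0.524 or -1.047). End stops at -1.676 and +1.152.
- start_button_top (a point): centre of the top of the round grey start button (28 mm across, in a dark steel collar 44 mm across and 12 mm high) on the right of the box top, at x = 0, y = -75 mm in the box frame, 63 mm above the table when up; moves with it.
- start_button (a joint): travel of the start button, m: 0 up, 0.006 fully down; springs back. 1.5 N to begin, 5 N when fully down.
- brass_bar: bystander, not to be disturbed: brass setup bar, 18 x 76 x 18 mm, lying left of the control box; origin at the centre of its underside
- big_nut: bystander, not to be disturbed: steel hexagon nut, 33 x 29 x 14 mm, lying behind the control box; origin at the centre of its underside
- flat_pencil: bystander, not to be disturbed: flat carpenter's pencil, 164 mm long, 8 mm thick, lying in front; origin at the centre of its underside
- wood_block: bystander, not to be disturbed: timber offcut, 46 x 58 x 19 mm, in front to the right; origin at the centre of its underside
- cutter: bystander, not to be disturbed: router bit, 58 mm long, 21 mm thick, lying in front; origin at the centre of its underside

How it is judged (in metres and radians):
On the way, in this order (a step that is already met when the one before it is completed fails the run):
1. the dial rests in the detent at the double mark (not (value of joint dial below -0.15 rad or value of joint dial above 0.15 rad) and velocity of joint dial between -0.1 and 0.1 rad/s), for 0.3 s.
2. the start button is pressed fully down (not (value of joint dial below -0.15 rad or value of joint dial above 0.15 rad) and value of joint start_button above 0.0045 m), for 0.05 s.
3. the start button is let go (value of joint start_button below 0.0015 m), for 0.1 s.
At the end, for the whole second after the job is handed in: The dial rests in the detent at the double mark (within 0.15 rad), the start button has been pressed at least 4.5 mm down after that and is up again, and no bystander has moved more than 30 mm (all of step 1 and value of joint start_button below 0.0015 m and distance of each of brass_bar, big_nut, flat_pencil, wood_block, cutter from where it was at the start of the episode below 0.03 m); the robot touches nothing.
It fails at once if the start button is pressed (more than 3 mm) while the dial is off the double mark ((value of joint dial below -0.15 rad or value of joint dial above 0.15 rad) and value of joint start_button above 0.003 m).
It fails at once if a bystander is lifted or shifted by more than 30 mm (distance of any of brass_bar, big_nut, flat_pencil, wood_block, cutter from where it was at the start of the episode above 0.03 m).
It also fails if it takes over 54 s, if anything falls off the work surface, if the arm or the gripper's body presses on something with over 40 N, if the wrist force passes 120 N, or if a joint passes its speed limit or range.

ROBOT

A 7-joint arm with a two-finger parallel gripper is mounted at the origin on a cart in front of the work surface, level with it; the furniture and walls round the work are solid. World frame = base frame: x ahead of the robot, y to its left, z up, the work surface at z = 0. Lengths are in mm, angles in rad, forces in N, time in s.
With the tool pointing down it reaches from about 400 to 875 mm from the base axis. Payload 19.3 kg.
Tool frame: the origin (TCP) lies between the finger pads; the fingertips stand 19 mm ahead of it and the grasp point (between the pads) is the TCP (tip_reach is the distance from the TCP to the fingertips, in mm); z points along the fingers, y is the direction in which the jaws open and shut (so a half turn about z gives the same grasp; the last joint's range is limited). The gripper opens to 85 mm and grips with 20 to 120 N. Pads are 22 mm wide; open, the fingers measure 114 mm over their backs; the gripper's body (76 mm by 85 mm) begins 54 mm behind the grasp point. The pads swing forward as they close: fully open they stand 13 mm farther back than shut.
Start: joints at [-1.178, 0.521, -0.036, 1.599, 0.021, 1.021, -0.113], TCP at [279.051, 559.237, 250.291] pointing down, gripper open.
Joint ranges: [-2.91, 2.91], [-0.3, 2.13], [-1.5, 1.42], [0.17, 2.43], [-1.26, 4.41], [0.16, 1.93], [-2.52, 2.52]. Speed limits (rad/s): [1.89, 1.89, 2.39, 2.39, 3.01, 3.01, 3.01].

INTERFACE

Orientations are given as [roll, pitch, yaw] about the fixed x, y, z axes, in that order (R = Rz(yaw) Ry(pitch) Rx(roll)).
In Python, from rig import move_ptp, move_straight, move_joints, open_jaws, close_gripper, wait, solve_ik, state, snapshot, PlanningError, sign_off, tip_reach gives the robot as it stands. Calls block until the motion is done:
- move_ptp(position, orientation): joint-space move of the TCP to a pose.
- move_straight(position, frame=None, max_speed=150, stop_force=None): straight line of the TCP; frame=None keeps the orientation; max_speed is the mean speed in mm/s. With stop_force (N) it stops when the force on the tool has changed by that much, and returns True; else False.
- move_joints(angles): joint-space move.
- open_jaws() and close_gripper(squeeze=None): open the fingers fully, or close them until they stop; squeeze is the grip in N (None keeps the last).
- wait(seconds).
- solve_ik(position, orientation): joint angles nearest the present ones, or None.
- state(): the state.
- snapshot(name): name is "side" or "top"; returns a dict with "image" (400x640x3 uint8, blue, green, red), "K" (3x3 intrinsics, pixels), "R" (3x3) and "t" (3): a world point X has camera coordinates R X + t. Camera axes: x right, y down, z forward; pixel columns grow to the right and rows downward; lengths in mm; the calibration is good to about 2 mm. A picture is of the moment at which its call begins. There is no depth.
A pose or a line that the arm cannot do raises PlanningError and nothing moves.
- sign_off(): hands the job in, once; it reports no verdict.
The state is a dict: "clock": time; "joints": joint angles; "dq": joint speeds; "joint_efforts": joint torques, N m; "tool_pos": TCP position; "ee_rot": TCP orientation; "force": force on the tool from outside, world axes, zero at the start; "ft_torque": the same for the moment, N m; "gripper_width": finger opening in mm.
Only numpy, scipy, OpenCV 4.12 (cv2) and the standard library are available. Lean on these libraries where they do the work, as an engineer would, in place of code of your own. Each camera call takes 0.05 s, during which the arm holds its last target.

## Working session

There is one attempt and no reset: what is moved stays moved. The work goes in short steps, each a Python script; the robot and the scene stay as the last script left them, time stands still between calls to the robot, and variables do not carry over. Pictures are saved under pics/ and viewed, and the job is handed in when it is done.

```bash
ls; mkdir -p pics; python3 - <<'E'
from rig import *
import cv2
print(state())
for n in("top","side"):
    s=snapshot(n); cv2.imwrite(f"pics/{n}0.png",s["image"]); print(n,s["K"],s["R"],s["t"])
E
```

```text
pics
{'clock': 0.0, 'joints': array([-1.17820897,  0.52201992, -0.03631304,  1.59996954,  0.02122361,
        1.0211149 , -0.11278896]), 'dq': array([ 0.00125834,  0.00063148,  0.00127764, -0.00147663, -0.00053319,
       -0.00021844, -0.0005681 ]), 'joint_efforts': array([ 6.77204844e-04, -9.27104974e+01,  1.98045239e+00, -3.69926727e+01,
        1.79423840e-02,  8.29517405e-03,  4.94807352e-05]), 'tool_pos': array([278.93613754, 558.96441355, 249.73598579]), 'ee_rot': array([-3.14047156e+00,  1.07317074e-04,  2.67880563e+00]), 'force': array([-0.03786279, -0.95563241, -0.16442366]), 'ft_torque': array([-0.04364639,  0.06833298, -0.00977028]), 'gripper_width': 85.22025838461235}
top [[392.5860832    0.         318.51541588]
 [  0.         392.5860832  191.43807881]
 [  0.           0.           1.        ]] [[ 2.12446038e-02 -9.99774181e-01  5.03033401e-04]
 [-9.93694565e-01 -2.11708141e-02 -1.10104076e-01]
 [ 1.10089862e-01  1.83925592e-03 -9.93919936e-01]] [ 65.83975467 456.02264333 925.25225   ]
side [[515.58034375   0.         314.26362603]
 [  0.         515.58034375 193.22358052]
 [  0.           0.           1.        ]] [[-0.99843304 -0.05594364 -0.00132923]
 [-0.02760239  0.51300797 -0.85793993]
 [ 0.04867819 -0.85655889 -0.51374829]] [ 470.45401035   54.75073615 1385.52911093]
```

View pics/top0.png

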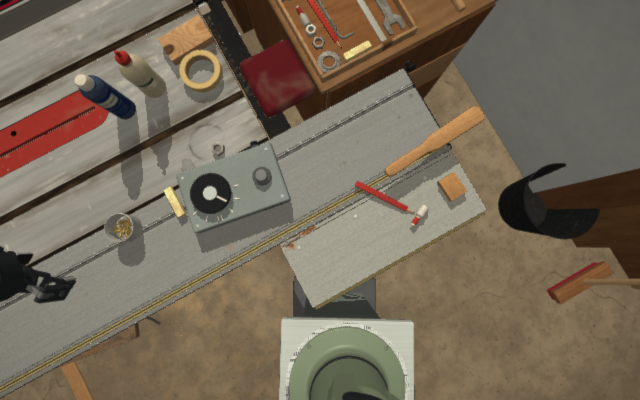

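View pics/side0.png

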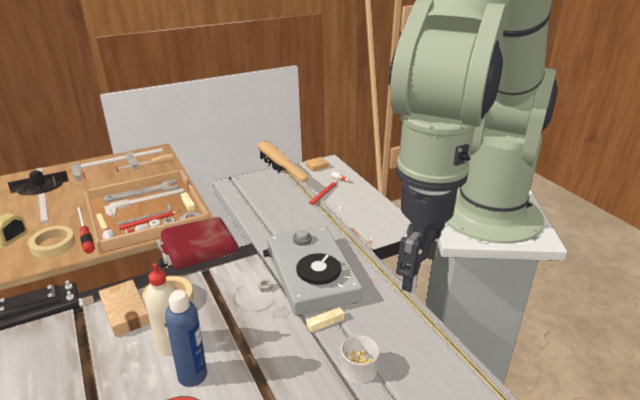

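The top view shows the box around (232,186), the dial at (210,194) and the button at (262,176). I'll zoom in on the box in both views.

```bash
python3 - <<'E'
import cv2
i=cv2.imread("pics/top0.png")[130:250,155:305]; cv2.imwrite("pics/topz.png",cv2.resize(i,None,fx=5,fy=5,interpolation=cv2.INTER_CUBIC)[:600])
i=cv2.imread("pics/side0.png")[220:320,255:370]; cv2.imwrite("pics/sidez.png",cv2.resize(i,None,fx=6,fy=6,interpolation=cv2.INTER_CUBIC))
E
```

```text
(no output)
```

View pics/topz.png

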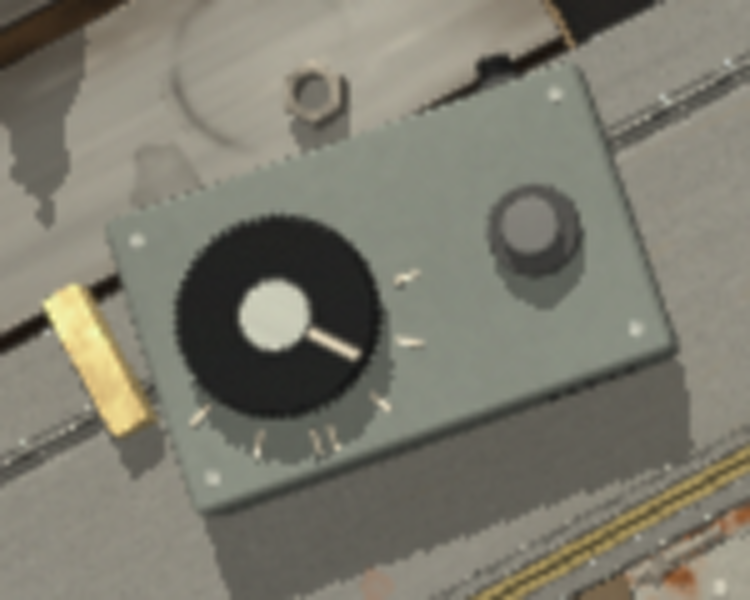

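View pics/sidez.png

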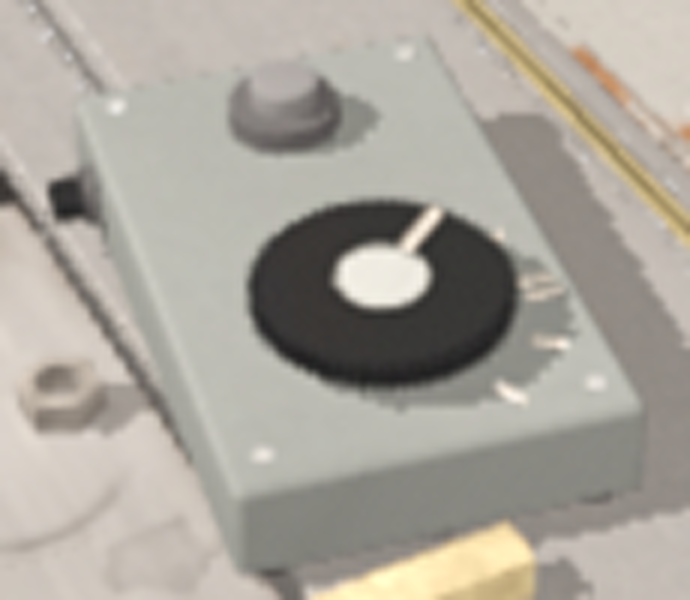

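The zoom shows a black dial with a white centre and a pointer between the 4 and 5 o'clock directions. The double mark is below it at about (325,440) in the zoom. Next I'll measure by masks and rays.

```bash
cat > h.py <<'E'
import numpy as np, cv2
from rig import *
def ray(s,px,z):
    px=np.atleast_2d(px).astype(float)
    d=np.c_[px,np.ones(len(px))]@np.linalg.inv(s["K"]).T@s["R"]
    C=-s["R"].T@s["t"]
    return C+d*((z-C[2])/d[:,2])[:,None]
def proj(s,X):
    c=s["R"]@np.asarray(X,float)+s["t"]; p=s["K"]@c; return p[:2]/p[2]
def dial(s,win,box=None,ztop=65):
    """black dial disc contour -> centre on z, bright parts inside -> pointer"""
    im=s["image"]; x0,y0,x1,y1=win; g=im[y0:y1,x0:x1]
    m=(g.max(2)<55).astype(np.uint8)
    cs,_=cv2.findContours(m,cv2.RETR_EXTERNAL,cv2.CHAIN_APPROX_NONE)
    c=max(cs,key=cv2.contourArea)[:,0]+[x0,y0]
    P=ray(s,c,ztop)
    return c,P
def circ(P):
    A=np.c_[2*P[:,:2],np.ones(len(P))]; q=np.linalg.lstsq(A,(P[:,:2]**2).sum(1),rcond=None)[0]
    return q[:2],np.sqrt(q[2]+q[:2]@q[:2])
E
python3 - <<'E'
from h import *
S={}
for n,w in (("top",(185,165,240,220)),("side",(290,250,345,288))):
    s=S[n]=snapshot(n)
    c,P=dial(s,w); print(n,"dial ellipse px",cv2.fitEllipse(c.astype(np.float32)));
    ct,r=circ(P); print("circle z65",ct,r)
    g=s["image"][w[1]:w[3],w[0]:w[2]]
    mask=np.zeros(s["image"].shape[:2],np.uint8); cv2.fillPoly(mask,[cv2.convexHull(c.astype(np.int32))],1)
    b=((s["image"].min(2)>130)&(mask>0)).astype(np.uint8)
    v,u=np.nonzero(b); Q=ray(s,np.c_[u,v],65)[:,:2]
    d=np.linalg.norm(Q-ct,axis=1); k=(d>20)&(d<44)
    hub=Q[d<19]; print("hub mean",hub.mean(0),len(hub))
    a=np.arctan2(*(Q[k]-ct).mean(0)[::-1]); print("pointer deg",np.degrees(a),k.sum(),d[k].max())
s=S["top"]
# box outline corners in top view (zoom/5+offset), z=45
for nm,p,z in (("double",(325,440),47),("m1",(381,403),47),("m2",(411,342),47),("m3",(407,278),47),("mL",(259,444),47),("mLL",(200,413),47)):
    X=ray(s,np.array(p)/5+[155-.4,130-.4],z)[0]; print(nm,X[:2])
cor=ray(s,np.array([(137,240),(555,94),(636,329),(212,477)])/5+[154.6,129.6],46)[:,:2]; print("screws",cor, cor.mean(0))
cor=ray(s,np.array([(109,225),(577,66),(678,345),(205,507)])/5+[154.6,129.6],45)[:,:2]; print("corners",cor, cor.mean(0),[np.linalg.norm(cor[i]-cor[i-1]) for i in range(4)])
print("btn top",ray(s,np.array([(529,226)])/5+[154.6,129.6],63))
s=S["side"]
print("btn side",ray(s,np.array([(286,90)])/6+[254.6,219.6],63))
cor=ray(s,np.array([(79,100),(430,40),(640,415),(236,500)])/6+[254.6,219.6],45)[:,:2];print("corners side",cor,cor.mean(0))
E
```

```text
top dial ellipse px ((210.3336944580078, 193.1964569091797), (38.654178619384766, 39.681488037109375), 57.32220458984375)
circle z65 [440.91884109 326.00769   ] 45.48571009189107
hub mean [441.91881601 327.85138715] 147
pointer deg -114.47194114539089 16 40.07471142039821
side dial ellipse px ((317.1913757324219, 264.49554443359375), (35.176239013671875, 44.74866485595703), 97.92056274414062)
circle z65 [443.4686551  336.05707803] 42.1183420703244
hub mean [441.20573371 335.78229459] 35<stdin>:13: RuntimeWarning: Mean of empty slice.
  ret = um.true_divide(
Traceback (most recent call last):
ValueError: zero-size array to reduction operation maximum which has no identity
```

```bash
python3 - <<'E'
from h import *
s=snapshot("top")
f=lambda L,z:ray(s,np.array(L)/5+[154.6,129.6],z)[:,:2]
c=np.array([441.5,326.8])
for nm,p,z in (("double",(325,440),47),("m1",(381,403),47),("m2",(411,342),47),("m3",(407,278),47),("mL",(259,444),47),("mLL",(200,413),47),("ptrtip",(358,355),65),("hub",(275,315),65)):
    X=f([p],z)[0]; d=X-c; print(nm,X,np.degrees(np.arctan2(d[1],d[0])),np.linalg.norm(d))
cor=f([(137,240),(555,94),(636,329),(212,477)],46); print("screws", cor.mean(0))
cor=f([(109,225),(577,66),(678,345),(205,507)],45); print("corners",cor, cor.mean(0),[np.linalg.norm(cor[i]-cor[i-1]) for i in range(4)])
for i in range(4):
    d=cor[i]-cor[i-1]; print(np.degrees(np.arctan2(d[1],d[0])))
print("btn top",f([(529,226)],63))
s=snapshot("side")
f=lambda L,z:ray(s,np.array(L)/6+[254.6,219.6],z)[:,:2]
print("btn side",f([(286,88)],63),"hub",f([(383,276)],65))
cor=f([(79,100),(430,40),(640,415),(236,500)],45);print("corners side",cor,cor.mean(0))
E
```

```text
double [385.38239696 306.30673299] -159.93860072759895 59.74244189182167
m1 [403.31310657 280.82241702] -129.7114830673873 59.7676916659552
m2 [432.41247436 267.98619821] -98.78350987323172 59.511733328540814
m3 [462.80107162 271.22521094] -69.02884147752094 59.51716416927453
mL [382.85017537 337.18123606] 169.9624002600735 59.56149755431959
mLL [396.80078911 365.67714557] 138.98487991336376 59.24062712525946
ptrtip [424.24690927 288.43651036] -114.21472837920192 42.06455131002778
hub [442.02072533 327.77459843] 61.88452907253339 1.1049873188740713
screws [459.8876488  281.44456128]
corners [[485.44136223 414.63975405]
 [567.4000013  194.53864112]
 [433.85610485 142.0836127 ]
 [352.92481005 361.49990475]] [459.90556961 278.19047815] [np.float64(142.77422801645716), np.float64(234.86531976817096), np.float64(143.4764868699018), np.float64(233.86616620627169)]
21.85105051419045
-69.57627308491469
-158.55547696207404
110.24640307593306
btn top [[486.51236686 211.93926945]]
btn side [[487.19872073 210.52252773]] hub [[443.99904251 325.48830334]]
corners side [[570.30461882 197.86651628]
 [433.50812299 148.7760594 ]
 [353.39263065 371.08123317]
 [488.10058989 420.39660793]] [461.32649059 284.53010419]
```

```bash
python3 - <<'E'
from h import *
s=snapshot("side")
f=lambda L,z:ray(s,np.array(L)/6+[254.6,219.6],z)[:,:2]
c=f([(383,276)],65)[0];print(c)
for n,p,z in(("tip",(437,212),65),("mid",(421,232),65),("dbl",(541,287),47),("mL",(552,342),47),("mLL",(511,392),47),("m1",(500,237),47)):
    d=f([p],z)[0]-c; print(n,np.degrees(np.arctan2(d[1],d[0])),np.linalg.norm(d))
i=cv2.imread("pics/top0.png")[165:225,180:245]; cv2.imwrite("pics/topzz.png",cv2.resize(i,None,fx=9,fy=9,interpolation=cv2.INTER_NEAREST))
E
```

```text
[443.99904251 325.48830334]
tip -115.27316875195744 41.76898780997641
mid -115.82948863965741 28.611889200068532
dbl -161.233781763079 59.43272079663944
mL 169.51201864869853 61.334074894863996
mLL 140.24369185744618 60.125308533869784
m1 -130.90869123793257 62.6083021995334
```

View pics/topzz.png

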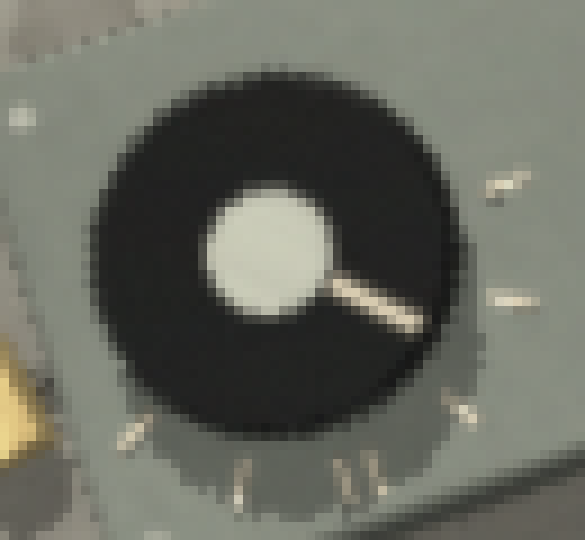

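Both views put the pointer about 45° anticlockwise of the double mark, with tip radius 42 mm and marks at 60 mm as specified. That is halfway between two detents, so I'll check again after moving. The dial axis is near (442.5, 326.5), the box x-axis is at about 20.5°, and the button is near (486.8, 211.3). Next I'll check reach, then make the approach with the jaws shut.

```bash
cat >> h.py <<'E'
C=np.array([442.3,326.5]); B=np.array([486.8,211.3])
def pose(phi,r=35):   # jaws tangential
    p=np.radians(phi); y=p+np.pi; y=(y+np.pi)%(2*np.pi)-np.pi
    return C+r*np.array([np.cos(p),np.sin(p)]),[np.pi,0,y]
E
python3 - <<'E'
from h import *
print(tip_reach, -0)
for ph in range(-180,180,30):
    xy,o=pose(ph); q=solve_ik([*xy,100],o); print(ph,None if q is None else np.round(q,2))
q=solve_ik([*B,100],[np.pi,0,pose(0)[1][2]]);print(q)
s0=state()
close_gripper(20)
s=state();print(s["clock"],s["gripper_width"],s["tool_pos"],s["force"])
s=snapshot("top"); cv2.imwrite("pics/top1.png",cv2.resize(s["image"][165:225,180:245],None,fx=9,fy=9,interpolation=cv2.INTER_CUBIC))
E
```

```text
19.0 0
-180 [-1.16  0.65  0.51  2.01 -0.54  0.62 -1.85]
-150 [-1.04  0.62  0.39  2.02 -0.42  0.58 -1.41]
-120 [-0.94  0.6   0.29  2.01 -0.31  0.57 -0.96]
-90 [-0.83  0.6   0.18  1.98 -0.18  0.58 -0.52]
-60 [-0.75  0.61  0.09  1.93 -0.09  0.6  -0.07]
-30 [-0.68  0.63 -0.    1.88  0.    0.63  0.36]
0 [-0.63  0.65 -0.1   1.84  0.1   0.66  0.78]
30 [-0.58  0.66 -0.22  1.82  0.21  0.69  1.18]
60 [-0.53  0.67 -0.34  1.82  0.32  0.71  1.58]
90 [-0.47  0.67 -0.46  1.84  0.43  0.73  1.98]
120 [-0.4   0.68 -0.57  1.88  0.53  0.74  2.39]
150 [-1.52  1.07  1.22  1.98 -1.2   1.08 -1.82]
[-0.45939981  0.5914086  -0.08383186  1.9628019   0.08392826  0.59063923
  0.97199201]
1.1167 -0.043728337545273555 [279.01167249 559.25874107 250.32239199] [-0.04639828 -0.45272397 -0.36395089]
```

View pics/top1.png

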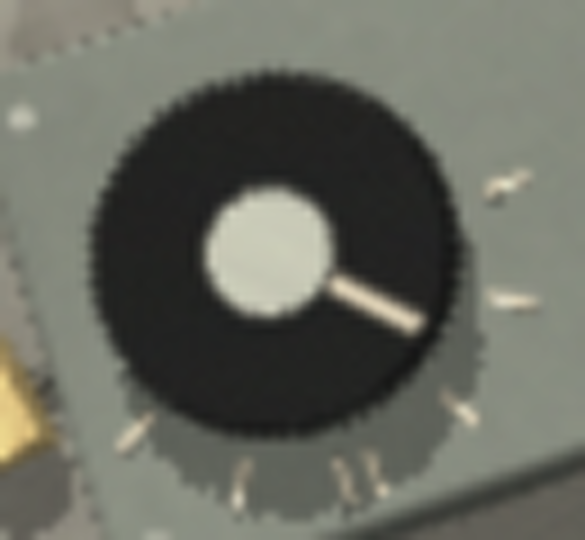

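The picture is unchanged: the pointer tip is at about (422,323) in the zoom, still halfway between the two marks. I'll turn it about 45° and let it click in. First comes the approach and a press until contact.

```bash
python3 - <<'E'
from h import *
xy,o=pose(20)
move_ptp([*xy,120],o); s=state(); print(s["clock"],s["tool_pos"],s["ee_rot"],s["force"])
move_straight([*xy,88],max_speed=80)
f0=state()["force"]; print(f0)
h=move_straight([*xy,79],max_speed=12,stop_force=4.5)
s=state(); print(h,s["clock"],s["tool_pos"],s["force"]-f0); np.save("f0.npy",f0)
E
```

```text
2.3917 [474.83588318 339.65080906 120.40640018] [ 3.14085013e+00  5.51621804e-04 -2.79242791e+00] [-0.18885294  0.94406912  0.1632744 ]
[-0.04855392  0.52014761 -0.17089668]
True 3.5667 [475.39347016 338.56502867  80.29124408] [ 0.424954   -0.70070772  5.28310105]
```

Contact came at TCP z = 80.3 with 5.3 N, so the fingertips are within about 2 mm of where they should be. Next I'll press about 1 mm deeper and follow the arc clockwise, yawing the tool with it.

```bash
python3 - <<'E'
from h import *
f0=np.load("f0.npy"); z=79.2
xy,o=pose(20); move_straight([*xy,z],max_speed=12); s=state(); print(s["force"]-f0,s["tool_pos"][2])
for ph in (12,4,-4,-12,-20,-26):
    xy,o=pose(ph); move_straight([*xy,z],frame=o,max_speed=20)
    s=state(); F=s["force"]-f0; t=np.array([np.sin(np.radians(ph)),-np.cos(np.radians(ph))])
    print(ph,round(s["clock"],2),np.round(F,2),"tang",round(F[:2]@t,2),s["tool_pos"].round(1))
    z+=np.clip(0.5*(F[2]-6.5),-.7,.7)
s=snapshot("side"); cv2.imwrite("pics/side1.png",s["image"])
E
```

```text
[-2.15725118e-03 -3.40341178e-01  5.65427509e+00] 79.38911188552072
12 4.21 [-0.29 -1.23  5.84] tang 1.15 [476.7 333.8  79.4]
4 4.6 [ 0.31 -1.02  7.14] tang 1.04 [477.4 329.2  79.1]
-4 4.99 [-1.37 -0.75  5.98] tang 0.84 [477.3 324.3  79.4]
-12 5.38 [-0.97 -0.61  6.45] tang 0.8 [476.5 319.3  79.1]
-20 5.78 [-2.1  -1.12  7.08] tang 1.77 [475.  314.6  79.1]
-26 6.11 [-1.    1.43  6.84] tang -0.84 [473.7 311.6  79.4]
```

View pics/side1.png

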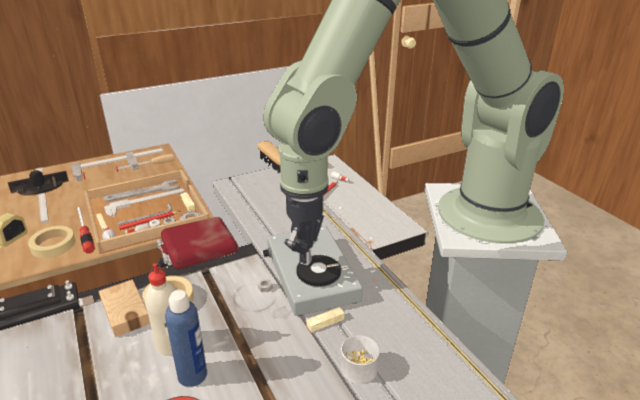

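The side view shows the pointer swung towards the double ribs at about (340,268). I'll measure it, with the tip still resting on the dial.

```bash
python3 - <<'E'
import cv2
i=cv2.imread("pics/side1.png")[220:320,255:370]; cv2.imwrite("pics/sidez1.png",cv2.resize(i,None,fx=6,fy=6,interpolation=cv2.INTER_CUBIC))
E
```

```text
(no output)
```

View pics/sidez1.png

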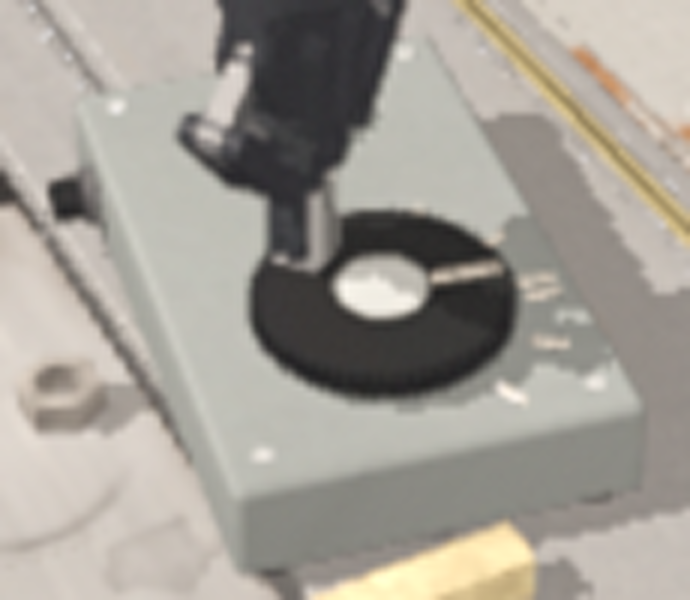

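```bash
python3 - <<'E'
from h import *
s=snapshot("side")
f=lambda L,z:ray(s,np.array(L)/6+[254.6,219.6],z)[:,:2]
for z in(65,62.5,60):
    c=f([(381,287)],z)[0]
    print(z,c)
    for n,p,zz in(("tip",(502,268),z),("dbl",(541,287),47)):
        d=f([p],zz)[0]-c; print(n,np.degrees(np.arctan2(d[1],d[0])),np.linalg.norm(d))
print(state()["force"]-np.load("f0.npy"))
E
```

```text
65 [444.40302822 331.62926251]
tip -163.05930120241885 44.309030866562324
dbl -155.9775697035961 62.0517503844085
62.5 [444.54926717 328.55691458]
tip -163.0593012024188 44.46855097026843
dbl -158.67022441372296 61.00193973087056
60 [444.69550612 325.48456664]
tip -163.05930120241862 44.628071073974624
dbl -161.45078954709015 60.09138866251441
[-1.0048084  1.0146217  6.6604004]
```

While still pressed, the pointer reads about −160° to −163° and the double mark −159° to −161°. That is well inside the detent's catch range. I'll lift straight up, move aside and check from both views.

```bash
python3 - <<'E'
from h import *
p=state()["tool_pos"]
move_straight([p[0],p[1],110],max_speed=60)
o=pose(0)[1]; 
move_ptp([*B,112],o); s=state(); print(s["clock"],s["tool_pos"],s["force"])
for n,w,k in (("top",(155,130,305,250),5),("side",(255,220,370,320),6)):
    i=snapshot(n)["image"][w[1]:w[3],w[0]:w[2]]; cv2.imwrite(f"pics/{n}2z.png",cv2.resize(i,None,fx=k,fy=k,interpolation=cv2.INTER_CUBIC))
E
```

```text
7.4417 [486.89757813 210.89307502 111.79648067] [ 0.22751259 -0.27301467 -0.08172283]
```

View pics/top2z.png

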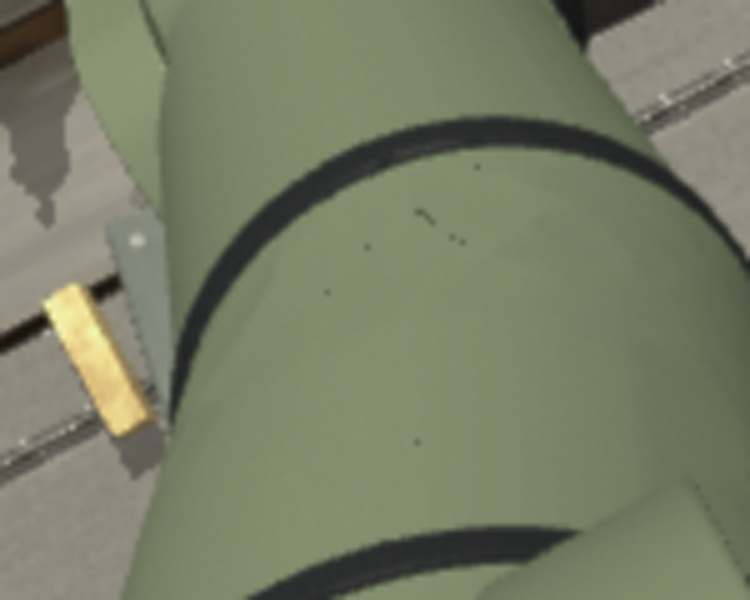

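View pics/side2z.png

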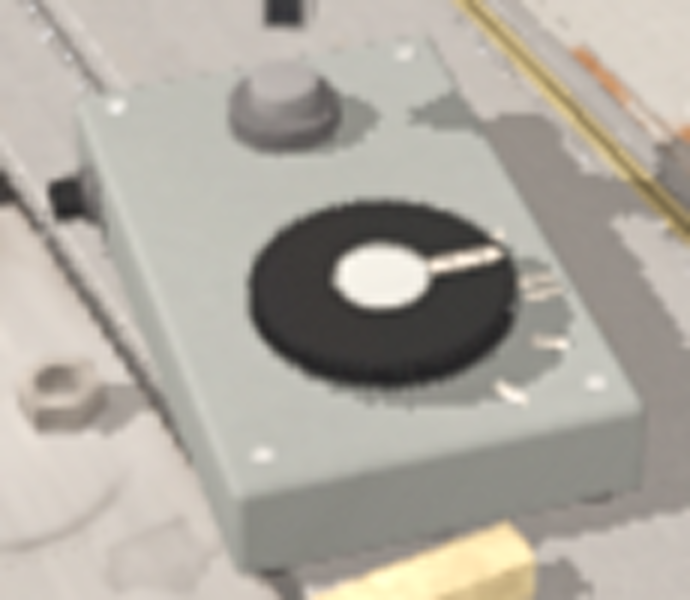

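The top view is blocked by the arm. The side view shows the dial free, with hub at (382,276), pointer tip at (500,252) and double ribs at (541,287). Now the angle.

```bash
python3 - <<'E'
from h import *
s=snapshot("side"); im=s["image"]
f=lambda L,z:ray(s,np.array(L)/6+[254.6,219.6],z)[:,:2]
c=f([(383,276)],65)[0]
for n,p,zz in(("tip",(500,252),65),("root",(432,266),65),("dbl",(541,287),47),("mL",(552,342),47)):
    d=f([p],zz)[0]-c; print(n,np.degrees(np.arctan2(d[1],d[0])),np.linalg.norm(d))
# expected pixel of tip with dial at 0 / +-30deg
for a in (-130,-145,-160,-175,-190):
    X=[*(c+42*np.array([np.cos(np.radians(a)),np.sin(np.radians(a))])),65]; print(a,((proj(s,X)-[254.6,219.6])*6).round())
E
```

```text
tip -158.99192088041826 44.0506798103623
root -159.07729667716686 18.327031418868852
dbl -161.233781763079 59.43272079663944
mL 169.51201864869853 61.334074894863996
-130 [462. 222.]
-145 [482. 237.]
-160 [495. 254.]
-175 [501. 274.]
-190 [500. 293.]
```

The pointer is within about 2° of the double mark, with the neighbouring detents 30° away, so the dial is in the right detent. Next I'll press the button to its stop, watching the force, and let go.

```bash
python3 - <<'E'
from h import *
move_straight([*B,86],max_speed=80); f0=state()["force"]
h=move_straight([*B,81],max_speed=15,stop_force=1.2); s=state(); print("touch",h,s["tool_pos"],(s["force"]-f0).round(2))
h=move_straight([*B,66],max_speed=15,stop_force=12); s=state(); print("down",h,s["tool_pos"],(s["force"]-f0).round(2))
wait(0.25); s=state(); print(s["tool_pos"],(s["force"]-f0).round(2))
cv2.imwrite("pics/side3z.png",cv2.resize(snapshot("side")["image"][190:320,255:370],None,fx=4.5,fy=4.5,interpolation=cv2.INTER_CUBIC))
E
```

```text
touch True [486.94395514 211.42194252  82.89362935] [2.58 0.76 3.51]
down True [486.99601836 211.45179022  79.88101289] [-1.94 -0.77 15.92]
[486.99978454 211.44765163  79.89982274] [-1.55 -0.75 14.88]
```

View pics/side3z.png

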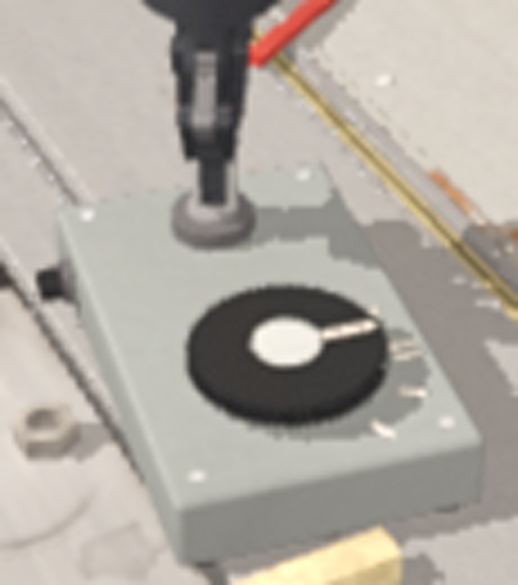

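The force reached 15 N at TCP z = 79.9. That is higher than I expected for full travel, which should be near 76, so the button may not be fully down. I'll lift and step down slowly, logging force against height.

```bash
python3 - <<'E'
from h import *
move_straight([*B,90],max_speed=40); wait(.2); f0=state()["force"]; print(f0)
for z in (88,87,86,85,84,83,82,81,80,79,78):
    move_straight([*B,z],max_speed=20); wait(.1); s=state(); F=s["force"]-f0
    print(z,round(s["clock"],1),s["tool_pos"].round(2),F.round(2),s["ft_torque"].round(2))
    if F[2]>20: break
i=snapshot("side")["image"][215:260,275:330]; cv2.imwrite("pics/side4z.png",cv2.resize(i,None,fx=12,fy=12,interpolation=cv2.INTER_CUBIC))
E
```

```text
[-0.31403282 -0.26030495 -0.12902629]
88 10.1 [486.76 211.29  87.93] [ 0.08 -0.34  1.04] [-0.01 -0.01 -0.02]
87 10.4 [486.81 211.31  87.01] [0.47 0.2  0.14] [ 0.05 -0.05  0.01]
86 10.8 [486.9  211.32  86.07] [0.36 0.7  1.67] [ 0.07 -0.06  0.07]
85 11.1 [486.88 211.35  85.04] [ 1.39 -0.05  1.94] [-0.01 -0.16 -0.03]
84 11.5 [486.85 211.31  84.04] [0.88 1.82 2.51] [ 0.02 -0.18  0.05]
83 11.8 [486.88 211.32  83.01] [1.06 1.05 3.22] [ 0.12 -0.24 -0.  ]
82 12.2 [486.86 211.34  82.05] [1.7  0.09 4.25] [ 0.1  -0.33  0.01]
81 12.5 [486.86 211.35  81.03] [2.49 0.79 4.61] [ 0.16 -0.31 -0.01]
80 12.9 [486.83 211.34  80.06] [ 1.5  -0.21  6.65] [ 0.12 -0.28  0.01]
79 13.2 [486.93 211.35  79.77] [-2.99 -0.75 23.55] [-0.42  0.81  0.03]
```

View pics/side4z.png

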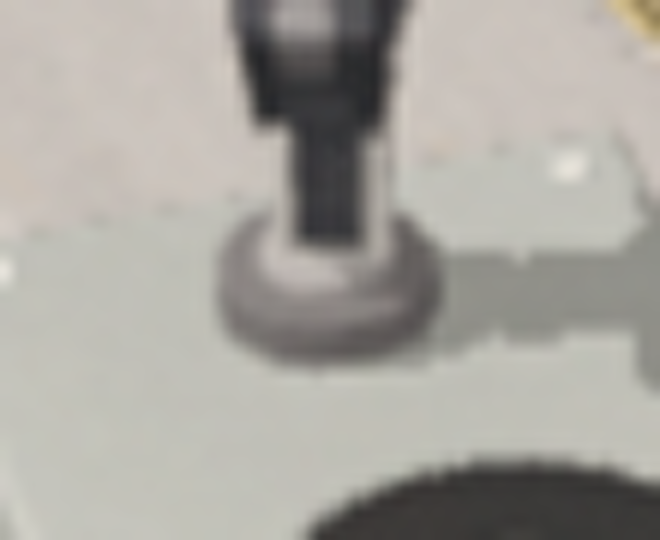

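The log shows first contact at z ≈ 86.3 with about 1.6 N, then roughly 0.6 N/mm up to about 5 N, and a hard stop at z ≈ 79.9. That is exactly the 6 mm button travel, so it is fully down, and the picture shows its top level with the collar. I'll release, retreat clear of the views and verify.

```bash
python3 - <<'E'
from h import *
move_straight([*B,130],max_speed=60)
move_joints([-1.17820897,0.52201992,-0.03631304,1.59996954,0.02122361,1.0211149,-0.11278896]); wait(.3)
s=state(); print(s["clock"],s["force"],s["dq"].round(3))
for n,w,k in (("top",(155,130,305,250),5),("side",(255,220,370,320),6)):
    S=snapshot(n); cv2.imwrite(f"pics/{n}5.png",S["image"]); i=S["image"][w[1]:w[3],w[0]:w[2]]; cv2.imwrite(f"pics/{n}5z.png",cv2.resize(i,None,fx=k,fy=k,interpolation=cv2.INTER_CUBIC))
    d=cv2.absdiff(S["image"],cv2.imread(f"pics/{n}0.png")).max(2)>40
    _,_,st,_=cv2.connectedComponentsWithStats(d.astype(np.uint8)); print(n,[x.tolist() for x in st[1:] if x[4]>6])
E
```

```text
16.15 [ 0.11404123  0.42140336 -0.64086911] [-0.004  0.001 -0.002 -0.002  0.001  0.002 -0.002]
top [[216, 195, 11, 7, 36], [211, 200, 6, 12, 37], [0, 246, 5, 7, 22], [6, 251, 10, 4, 25], [18, 253, 16, 6, 64], [25, 261, 7, 5, 16], [32, 263, 29, 14, 231], [37, 276, 7, 10, 37], [34, 276, 42, 28, 501], [44, 279, 3, 5, 9], [49, 282, 7, 3, 16], [32, 287, 5, 4, 10], [27, 289, 5, 3, 9], [45, 288, 5, 5, 21]]
side [[435, 222, 11, 19, 74], [401, 233, 13, 14, 79], [405, 237, 13, 21, 111], [418, 249, 4, 5, 15], [430, 250, 4, 10, 26], [396, 253, 33, 40, 545], [321, 254, 8, 8, 33], [326, 261, 13, 5, 41]]
```

View pics/top5z.png

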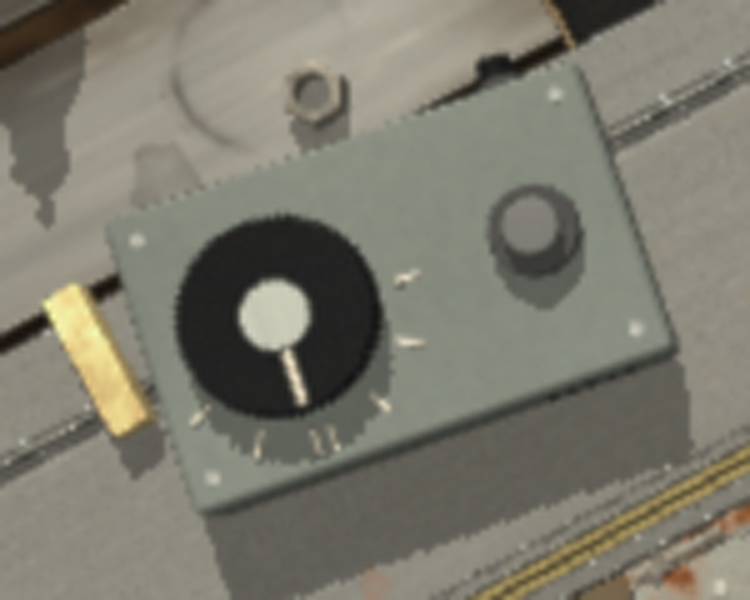

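View pics/side5z.png

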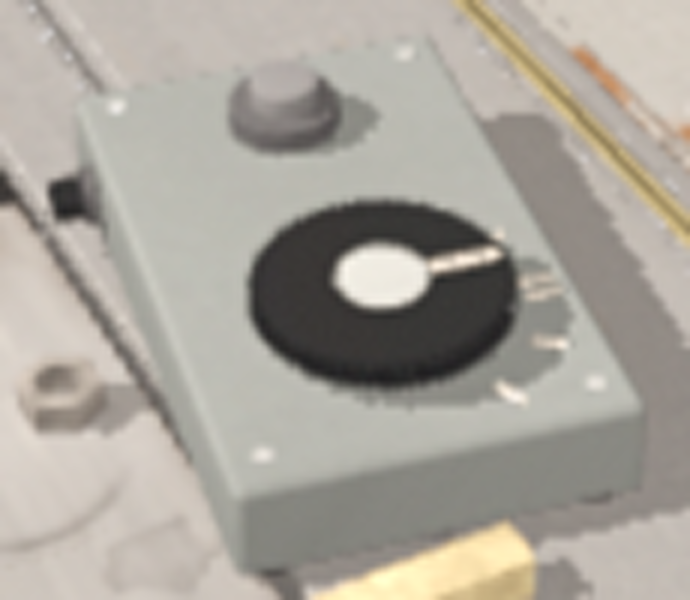

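```bash
python3 - <<'E'
from h import *
s=snapshot("top")
f=lambda L,z:ray(s,np.array(L)/5+[154.6,129.6],z)[:,:2]
for c in (f([(275,315)],65)[0],np.array([441.5,326.8])):
  for n,p,z in(("tip",(302,404),65),("dbl",(325,440),47),("tip0",(358,355),65)):
    d=f([p],z)[0]-c; print(n,np.degrees(np.arctan2(d[1],d[0])),np.linalg.norm(d))
r=f([(287,350)],65)[0]-f([(302,404)],65)[0]; print("line",np.degrees(np.arctan2(-r[1],-r[0])))
print(state()["clock"])
E
```

```text
tip -160.40976444309874 43.50442704156873
dbl -159.2415767098126 60.57036806166572
tip0 -114.31450227826817 43.167044262450844
tip -161.40772932069072 42.69354599268744
dbl -159.93860072759895 59.74244189182167
tip0 -114.21472837920192 42.06455131002778
line -161.73922724724642
16.3
```

The dial is at the double mark within 1–2° in both views, the button is up, and the only other changes in the images are the arm itself. Handing in.

```bash
python3 -c "
from rig import *
print(sign_off(), state()['clock'])"
```

```text
the job is handed in; nothing more can be done
the job is handed in; nothing more can be done
```

The dial now points at the double mark, and the start button was pressed fully down and let go after that. I handed the job in at about 16 s on the robot's clock, well inside the 54 s limit.

**What I did:** With the jaws shut, I pressed the fingertips on the dial top at about 6–7 N, 35 mm from its axis. I turned it about 46° clockwise, lifted off and checked the pointer. Only then did I press the button to its stop, twice. The second press was a slow one to log force against height.

**Last checks:**
- **Dial:** the pointer was within about 2° of the double mark in both views (limit 0.15 rad, about 8.6°).
- **Button:** the slow press showed about 6 mm of travel, from 1.6 N to about 5 N, then a hard stop at 24 N. In the final pictures it is up again.
- **Bystanders and contact:** comparing the before and after images showed changes only at the pointer and the arm. The arm was back at its start pose, touching nothing.

**What disagreed:**
- **Start angle:** the pointer started about 45° short of the double mark in both views, halfway between two detents, not the stated 30° or 60°. I turned by the measured angle and did not hear or feel the click as such.
- **Heights:** the contact heights on the dial and the button did not fit one fingertip length, by several mm. I relied on the measured forces instead.

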